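# Reagent bottles back into the stand in order of size

### The job

Put the four brown reagent bottles from the tray back into the wooden bottle stand, in a row from smallest to largest, each standing upright on the floor of the bay graded to its size: the smallest bottle in the narrowest bay, and so on up to the largest bottle in the widest bay. They are full glass bottles, so set each one down rather than dropping it, and do not knock any over. Leave the beaker and the glass dish where they are.

Things in the scene. Friction and masses are not known exactly. Their poses are not given: they have to be found in the camera images.
- bottle_xs_mid (a point): smallest of four full brown glass bottles with black screw caps and paper labels: body 34 mm in diameter, 62 mm tall with the cap; cap 26 mm in diameter and 14 mm high, below it 5 mm of narrower neck, then the shoulder. Point: on the axis, half-way up (31 mm above the underside); z up. Starts upright on a grey tray (floor 3 mm, rim 14 mm above the bench) with the others
- bottle_s_mid (a point): second smallest of four full brown glass bottles with black screw caps and paper labels: body 42 mm in diameter, 76 mm tall with the cap; cap 32 mm in diameter and 15 mm high, below it 5 mm of narrower neck, then the shoulder. Point: on the axis, half-way up (38 mm above the underside); z up. Starts upright on a grey tray (floor 3 mm, rim 14 mm above the bench) with the others
- bottle_m_mid (a point): second largest of four full brown glass bottles with black screw caps and paper labels: body 50 mm in diameter, 92 mm tall with the cap; cap 38 mm in diameter and 16 mm high, below it 5 mm of narrower neck, then the shoulder. Point: on the axis, half-way up (46 mm above the underside); z up. Starts upright on a grey tray (floor 3 mm, rim 14 mm above the bench) with the others
- bottle_l_mid (a point): largest of four full brown glass bottles with black screw caps and paper labels: body 62 mm in diameter, 112 mm tall with the cap; cap 46 mm in diameter and 18 mm high, below it 5 mm of narrower neck, then the shoulder. Point: on the axis, half-way up (56 mm above the underside); z up. Starts upright on a grey tray (floor 3 mm, rim 14 mm above the bench) with the others
- bay_xs: bay of the low wooden bottle stand, the narrowest, at one end of the row: 54 mm wide along the row, 64 mm deep across it, lined with black rubber. Origin: middle of its rubber floor, 14 mm above the bench; z up, y along the row towards the wider bays, x across the row. Lips and 8 mm dividers stand 12 to 14 mm above the floor, the stand's end cheeks 24 mm
- bay_s: bay of the low wooden bottle stand, the second narrowest, between the narrowest and the second widest: 62 mm wide along the row, 72 mm deep across it, lined with black rubber. Origin: middle of its rubber floor, 14 mm above the bench; z up, y along the row towards the wider bays, x across the row. Lips and 8 mm dividers stand 12 to 14 mm above the floor, the stand's end cheeks 24 mm
- bay_m: bay of the low wooden bottle stand, the second widest, between the second narrowest and the widest: 70 mm wide along the row, 80 mm deep across it, lined with black rubber. Origin: middle of its rubber floor, 14 mm above the bench; z up, y along the row towards the wider bays, x across the row. Lips and 8 mm dividers stand 12 to 14 mm above the floor, the stand's end cheeks 24 mm
- bay_l: bay of the low wooden bottle stand, the widest, at the other end of the row: 82 mm wide along the row, 92 mm deep across it, lined with black rubber. Origin: middle of its rubber floor, 14 mm above the bench; z up, y along the row towards the wider bays, x across the row. Lips and 8 mm dividers stand 12 to 14 mm above the floor, the stand's end cheeks 24 mm
- beaker: bystander: small empty glass beaker, 50 mm across and 70 mm tall, upright on the bench beyond the work; origin at the centre of its underside
- dish: bystander: shallow empty glass dish, 90 mm across and 16 mm tall, on the bench to the left; origin at the centre of its underside
Things that resemble listed ones, but are neither listed nor needed, are in the scene too. Leave any yellow look-alike of the part that bears bottle_xs_mid alone.

How it is judged:
At the end, for the whole second after the job is handed in: Every bottle stands in its own bay, smallest in the narrowest to largest in the widest: between the bay's dividers and lips (centre within 13 mm of the bay's middle along the row, 18 mm across it), its underside within 4 mm of the rubber floor, upright within 3.4 degrees, and at rest (x of bottle_xs_mid in the frame of bay_xs between -0.018 and 0.018 m and y of bottle_xs_mid in the frame of bay_xs between -0.013 and 0.013 m and z of bottle_xs_mid in the frame of bay_xs between 0.027 and 0.035 m and angle between each of bottle_xs_mid, bottle_s_mid, bottle_m_mid, bottle_l_mid's own z axis and vertical below 0.06 rad and linear speed of each of bottle_xs, bottle_s, bottle_m, bottle_l below 0.02 m/s and x of bottle_s_mid in the frame of bay_s between -0.018 and 0.018 m and y of bottle_s_mid in the frame of bay_s between -0.013 and 0.013 m and z of bottle_s_mid in the frame of bay_s between 0.034 and 0.042 m and x of bottle_m_mid in the frame of bay_m between -0.018 and 0.018 m and y of bottle_m_mid in the frame of bay_m between -0.013 and 0.013 m and z of bottle_m_mid in the frame of bay_m between 0.042 and 0.05 m and x of bottle_l_mid in the frame of bay_l between -0.018 and 0.018 m and y of bottle_l_mid in the frame of bay_l between -0.013 and 0.013 m and z of bottle_l_mid in the frame of bay_l between 0.052 and 0.06 m); the robot touches nothing.
It fails at once if a bottle is knocked over (tilted more than 35 degrees) (angle between any of bottle_xs_mid, bottle_s_mid, bottle_m_mid, bottle_l_mid's own z axis and vertical above 0.6 rad).
It fails at once if a bottle is dropped (moves free of the fingers faster than 0.5 m/s, as after a fall of 13 mm) ((linear speed of bottle_xs above 0.5 m/s and contact force between the fingers and bottle_xs below 0.1 N) or (linear speed of bottle_s above 0.5 m/s and contact force between the fingers and bottle_s below 0.1 N) or (linear speed of bottle_m above 0.5 m/s and contact force between the fingers and bottle_m below 0.1 N) or (linear speed of bottle_l above 0.5 m/s and contact force between the fingers and bottle_l below 0.1 N)).
It fails at once if the beaker is pushed more than 20 mm (distance of beaker from where it was at the start of the episode above 0.02 m).
It fails at once if the dish is pushed more than 20 mm (distance of dish from where it was at the start of the episode above 0.02 m).
It also fails if it takes over 102 s, if anything falls off the work surface, if the arm or the gripper's body presses on something with over 40 N, if the wrist force passes 120 N, or if a joint passes its speed limit or range.

### The arm

A 7-joint arm with a two-finger parallel gripper is mounted at the origin on the work surface. World frame = base frame: x ahead of the robot, y to its left, z up, the work surface at z = 0. Lengths are in m, angles in rad, forces in N, time in s.
With the tool pointing down it reaches from about 0.425 to 0.925 m from the base axis. Payload 6.8 kg.
Tool frame: the origin (TCP) lies on the centre line of the jaws, within the pads' length; the fingertips stand 8 mm ahead of it and the grasp point (between the pads) lies 11 mm behind it (bot.tips_ahead is the distance from the TCP to the fingertips, in m); z points along the fingers, y is the line along which they close (so a half turn about z gives the same grasp; the last joint's range is limited). The gripper opens to 85 mm and grips with 20 to 120 N. Pads are 22 mm wide; open, the fingers measure 114 mm over their backs; the gripper's body (76 mm by 85 mm) begins 54 mm behind the grasp point. The pads swing forward as they close: fully open they stand 13 mm farther back than shut.
Start: joints at [1.052, 0.477, 0.022, 1.555, -0.011, 1.109, -0.083], TCP at [0.27, -0.619, 0.2] pointing down, gripper open.
Joint ranges: [-2.96, 2.96], [-0.34, 2.1], [-1.41, 1.46], [0.24, 2.44], [-1.37, 4.51], [0.17, 1.92], [-2.96, 2.96]. Speed limits (rad/s): [2.39, 2.39, 3.14, 3.14, 3.14, 3.14, 3.14].

### API

Orientations are given as a unit quaternion [w, x, y, z].
In Python, from station import bot gives the robot as it stands.
- The arm moves only by the tool send_rows, never from a script. Its argument "deltas" is text: rows parted by semicolons, each of 4 numbers parted by spaces: the shift along the tool's x, y, z in m, then the turn about the tool's z in degrees. In form: x y z spin; .... A call has 1 to 5 rows; each row is the pose to reach, as a shift and turn from the pose commanded when the call began, along the tool's axes at that moment; what a row does not reach only later rows make up. A row lasts 1/10 s, in which the tool goes at most 50 mm and 8.59 degrees, less where a joint would pass 70% of its speed; a pose out of reach is approached as far as the arm can. A call with a gripper value outside its range is refused whole. "claw" is the opening, from 0 (shut) to 1 (fully open), set as the call begins (left out, the last holds). The fingers move at their own pace and stop on an object; "force" is the grip in N (left out, the last holds). Time passes only in rows, so rows that repeat a pose let the fingers close. It gives the time, the measured TCP pose, the force, the opening and the grip force at its end, in the units of the state.
- bot.get_obs(): the state, without advancing time (a new reading comes with each control period).
- bot.read_camera(name): name is "scene" or "side" or "wrist"; returns a dict with "img" (400x640x3 uint8, red, green, blue), "depth" (400x640 float32, m along the optical axis (not along the pixel's ray), 0 where there is no reading), "fx", "fy", "cx", "cy" (pixels), "dist_coeffs" ([k1, k2, p1, p2, k3] as OpenCV has them; the pictures are not rectified), "camera_from_world" (4x4, takes a point from world to camera coordinates). Camera axes: x right, y up, looking along -z (the intrinsics and any distortion apply to the point x, -y, -z); pixel columns grow to the right and rows downward; lengths in m; the calibration is good to about 2 mm. A picture is of the moment at which its call begins.
- bot.hand_in(): hands the job in; it is judged then, once.
Trained networks look in a picture, given as the dict that the camera call returned (one of the last four; its "shot" number tells which), for a name from the list of things; names that differ only in an ending like _2 or _b are one class to them, and where a whole thing is asked for, a point or a joint stands for the part that bears it (a point fixed in the world has none). Each returns a list of dicts, best first, with "confidence" (0 to 1); they miss things now and then, are a little off and sometimes report something else, mostly with a low value. They report only what shows in the picture. A call takes as long as a camera call. They do not tell look-alikes from the thing itself.
- bot.masks_of(picture, query): "mask" (400x640 bool, what is visible of it).
- bot.landmark_of(picture, query): "xyz" ([x, y, z] in m, in world coordinates, good to about 4 mm: a listed point, or the origin of a listed thing).
The state is a dict: "t": time; "q": joint angles; "joint_vel": joint speeds; "joint_torque": joint torques, N m; "eef_pos": TCP position; "tool_rot": TCP orientation; "contact_force": force on the tool from outside, world axes, zero at the start; "torque": the same for the moment, N m; "gripper_width": opening from 0.0 (shut) to 1.0 (fully open); "grasp_force": force on a finger pad.
Only numpy, scipy, OpenCV 4.12 (cv2) and the standard library are available. Lean on these libraries where they do the work, as an engineer would, in place of code of your own. Each camera call takes 0.05 s, during which the arm holds its last target. There are 200 camera calls.

## Working session

There is one attempt and no reset: what is moved stays moved. The work goes in short steps, Python scripts to look and compute and a tool call to move; the robot and the scene stay as the last step left them, time stands still between calls to the robot, and variables do not carry over. Pictures are saved under pics/ and viewed, at most 14 in all, crops included, and the job is handed in when it is done.

Besides the shell and the picture viewer there is one more tool, called after "Emit:" as a command line: name --argument value ..., lists and objects as JSON in quotes. send_rows: Moves the arm, as the interface text tells. Its arguments: {"type":"object","properties":{"deltas":{"type":"string"},"claw":{"type":"number"},"force":{"type":"number"}},"required":["deltas"]}

```bash
ls; mkdir -p pics
cat > h.py <<'E'
import numpy as np, cv2
from station import bot
N=["bottle_xs_mid","bottle_s_mid","bottle_m_mid","bottle_l_mid","bay_xs","bay_s","bay_m","bay_l","beaker","dish"]
def save(p,n): cv2.imwrite(f"pics/{n}.png",p["img"][:,:,::-1])
def px(p,X):
    T=np.array(p["camera_from_world"]);c=T[:3,:3]@np.array(X)+T[:3,3]
    K=np.array([[p["fx"],0,p["cx"]],[0,p["fy"],p["cy"]],[0,0,1.]])
    return cv2.projectPoints(np.array([[c[0],-c[1],-c[2]]]),np.zeros(3),np.zeros(3),K,np.array(p["dist_coeffs"]))[0].ravel()
def world(p):
    K=np.array([[p["fx"],0,p["cx"]],[0,p["fy"],p["cy"]],[0,0,1.]])
    v,u=np.mgrid[0:400,0:640].astype(float)
    n=cv2.undistortPoints(np.stack([u.ravel(),v.ravel()],1)[:,None],K,np.array(p["dist_coeffs"]))[:,0]
    d=p["depth"].ravel()
    c=np.stack([n[:,0]*d,-n[:,1]*d,-d],1)
    T=np.linalg.inv(np.array(p["camera_from_world"]))
    return (c@T[:3,:3].T+T[:3,3]).reshape(400,640,3)
E
python3 - <<'E'
from h import *
o=bot.get_obs();print(o)
for c in ["scene","side"]:
    p=bot.read_camera(c);save(p,c+"0")
    for n in N:
        for r in bot.landmark_of(p,n)[:3]: print(c,n,round(r["confidence"],2),np.round(r["xyz"],3),px(p,r["xyz"]).round())
E
```

```text
pics
{'t': 0.0, 'q': array([ 1.05191828,  0.47780042,  0.02234719,  1.55641959, -0.01153015,
        1.10928379, -0.08311801]), 'joint_vel': array([ 1.39472861e-03, -4.41991188e-04, -7.00148239e-05, -1.10639481e-03,
        2.27462313e-04, -3.27930833e-04, -1.40098656e-03]), 'joint_torque': array([-1.10477216e-03, -5.96447682e+01,  1.60811450e+00, -2.81201899e+01,
        1.27167755e-02,  9.31271788e-03, -4.22104080e-06]), 'eef_pos': array([ 0.26928148, -0.61827735,  0.19913913]), 'tool_rot': array([-8.60187424e-04,  9.78982977e-01,  2.03940032e-01, -2.34696260e-04]), 'contact_force': array([-0.52364525,  0.02081068, -0.28841266]), 'torque': array([ 0.00652407, -0.01370593, -0.01377559]), 'grasp_force': 0.0, 'gripper_width': 1.003280414142801}
scene bottle_xs_mid 0.84 [ 0.722 -0.202  0.029] [311. 323.]
scene bottle_xs_mid 0.7 [ 0.594 -0.236  0.031] [252. 306.]
scene bottle_s_mid 0.87 [ 0.58  -0.112  0.04 ] [282. 265.]
scene bottle_m_mid 0.93 [ 0.496 -0.258  0.047] [211. 289.]
scene bottle_m_mid 0.19 [0.628 0.136 0.014] [352. 221.]
scene bottle_l_mid 0.97 [ 0.473 -0.134  0.057] [240. 
[... 918 characters left out ...]
.132  0.055] [386. 170.]
side bay_xs 0.74 [ 0.792  0.025 -0.001] [273. 182.]
side bay_xs 0.58 [0.626 0.132 0.013] [299. 214.]
side bay_s 0.92 [0.505 0.213 0.015] [323. 247.]
side bay_s 0.76 [0.571 0.171 0.014] [309. 229.]
side bay_s 0.6 [0.436 0.252 0.017] [339. 266.]
side bay_m 0.92 [0.505 0.213 0.015] [323. 247.]
side bay_m 0.76 [0.571 0.171 0.014] [309. 229.]
side bay_m 0.6 [0.436 0.252 0.017] [339. 266.]
side bay_l 0.92 [0.505 0.213 0.015] [323. 247.]
side bay_l 0.76 [0.571 0.171 0.014] [309. 229.]
side bay_l 0.6 [0.436 0.252 0.017] [339. 266.]
side beaker 0.84 [0.79  0.024 0.   ] [274. 181.]
side dish 0.69 [0.401 0.533 0.003] [290. 372.]
side dish 0.33 [ 0.494 -0.257  0.05 ] [394. 150.]
```

View pics/scene0.png

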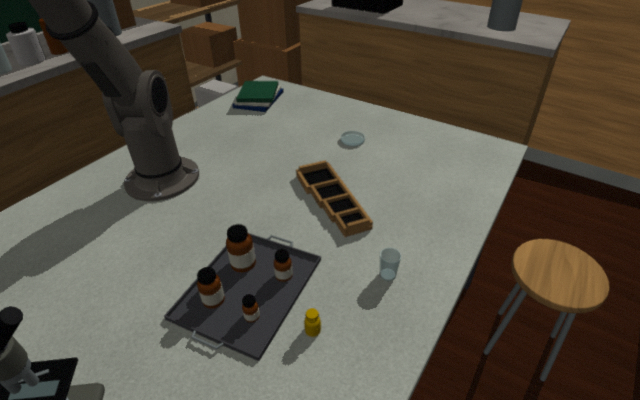

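Run:
```python
import cv2,numpy as np
a=cv2.imread("pics/scene0.png")[230:350,180:340];b=cv2.imread("pics/side0.png")[110:210,270:430]
cv2.imwrite("pics/crop0.png",np.vstack([cv2.resize(a,(560,340),interpolation=3),cv2.resize(b,(560,260),interpolation=3)[:250]]))
```

```text
(no output)
```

View pics/crop0.png

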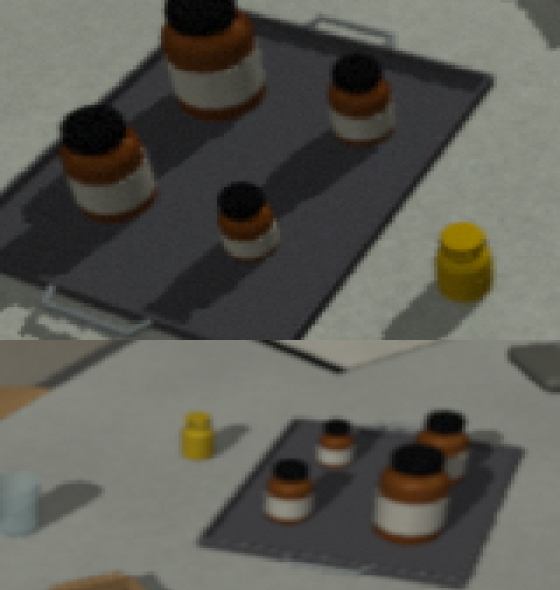

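The landmarks agree with the stated heights and with the bay spacings of 66, 74 and 84 mm. There are two xs candidates in the scene picture: yellow at (311,323) and brown with a black cap on the tray at (252,306). The brown one fits the description and the crop confirms it, so the yellow one stays untouched. The stand row runs from narrow at (353,221) to wide at (316,177). I will grip across the row, so tool y goes along bay x.

```bash
cat >> h.py <<'E'
from scipy.spatial.transform import Rotation as R
def axes(o): 
    q=o["tool_rot"]; return R.from_quat([q[1],q[2],q[3],q[0]]).as_matrix()
B={"xs":(.594,-.240),"s":(.5795,-.1115),"m":(.4955,-.257),"l":(.4725,-.133)}
yb=np.array([-.1935,.118]);yb/=np.hypot(*yb)
off=np.array([0,66,140,224])/1e3; C=np.array([[.627,.134],[.5705,.1725],[.505,.2135],[.4335,.252]])
o0=(C-off[:,None]*yb).mean(0); BAY=dict(zip(["xs","s","m","l"],o0+off[:,None]*yb))
def to(X):
    o=bot.get_obs();A=axes(o);p=o["eef_pos"]
    print("at",p.round(4),"tooly ang",np.degrees(np.arctan2(A[1,1],A[0,1])).round(2),"tilt",A[2,2].round(4),"delta",(A.T@(np.array(X)-p)).round(4))
E
python3 - <<'E'
from h import *
print(BAY, np.degrees(np.arctan2(yb[1],yb[0]))-90, bot.tips_ahead)
o=bot.get_obs();A=axes(o);d=(np.array([*B["l"],.2])-o["eef_pos"])/3
for k in range(3):
    Ak=A@R.from_euler("z",-k*125.1/3,degrees=True).as_matrix(); print((Ak.T@d).round(4))
E
```

```text
{'xs': array([0.62578052, 0.13703049]), 's': array([0.56943155, 0.17139316]), 'm': array([0.5062524 , 0.20992102]), 'l': array([0.43453553, 0.25365533])} 58.624362628556355 0.008
[ 0.1267 -0.1215  0.    ]
[ 0.1754 -0.0064  0.    ]
[0.1352 0.1119 0.    ]
```

Emit:
send_rows --deltas "0.0253 -0.0243 0 -8.35; 0.0507 -0.0486 0 -16.7; 0.076 -0.0729 0 -25.05; 0.1014 -0.0972 0 -33.4; 0.1267 -0.1215 0 -41.7" --claw 1 --force 60

```text
t: 1.6
eef_pos: [0.3377, -0.4556, 0.2003]
tool_rot: [0.0, 0.841, 0.542, -0.0]
contact_force: [0.6, -0.6, -0.3]
gripper_width: 1.001
grasp_force: 0.0
```

Emit:
send_rows --deltas "0.0351 -0.0013 0 -8.35; 0.0702 -0.0026 0 -16.7; 0.1052 -0.0038 0 -25.05; 0.1403 -0.0051 0 -33.4; 0.1754 -0.0064 0 -41.7"

```text
t: 2.1
eef_pos: [0.4053, -0.2937, 0.2004]
tool_rot: [0.0, 0.593, 0.805, -0.0]
contact_force: [-0.2, 0.6, 0.8]
gripper_width: 0.999
grasp_force: 0.0
```

Emit:
send_rows --deltas "0.027 0.0224 0 -8.35; 0.0541 0.0448 0 -16.7; 0.0811 0.0671 0 -25.05; 0.1082 0.0895 0 -33.4; 0.1352 0.1119 0 -41.7"

```text
t: 2.6
eef_pos: [0.473, -0.1318, 0.2004]
tool_rot: [0.0, 0.268, 0.964, -0.0]
contact_force: [1.6, -0.8, -0.6]
gripper_width: 1.002
grasp_force: 0.0
```

Run:
```python
from h import *
to([*B["l"],.2])
p=bot.read_camera("wrist");save(p,"w1")
for n in N[:4]:
    for r in bot.landmark_of(p,n)[:2]: print(n,round(r["confidence"],2),np.round(r["xyz"],3),px(p,r["xyz"]).round())
```

```text
at [ 0.473  -0.1318  0.2004] tooly ang 58.96 tilt -1.0 delta [-0.0002 -0.0013  0.0004]
bottle_xs_mid 0.79 [ 0.724 -0.2    0.03 ] [375. 374.]
bottle_xs_mid 0.74 [ 0.593 -0.244  0.032] [288. 313.]
bottle_s_mid 0.67 [ 0.581 -0.11   0.04 ] [387. 254.]
bottle_m_mid 0.74 [ 0.492 -0.253  0.046] [229. 254.]
```

View pics/w1.png

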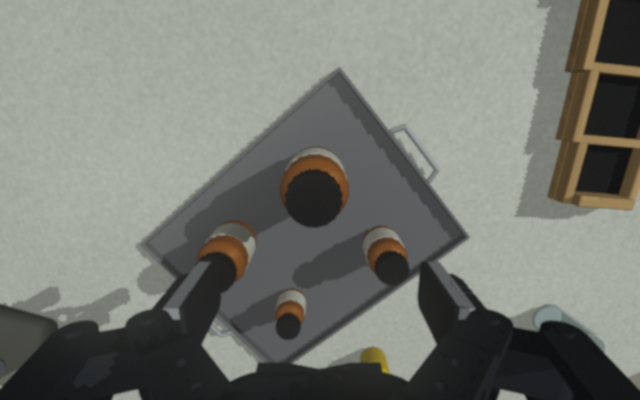

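The wrist view shows the L cap centred between the jaws at (313,197). I descend on L, close, and lift.

Emit:
send_rows --deltas "0 -0.001 0.03 0; 0 -0.001 0.06 0; 0 -0.001 0.09 0; 0 -0.001 0.12 0; 0 -0.001 0.138 0"

```text
t: 3.35
eef_pos: [0.4702, -0.1355, 0.0599]
tool_rot: [-0.001, 0.272, 0.962, -0.0]
contact_force: [-0.2, 0.7, -0.5]
gripper_width: 1.001
grasp_force: 0.0
```

Emit:
send_rows --deltas "0 0 0 0; 0 0 0 0; 0 0 0 0; 0 0 0 0; 0 0 0 0" --claw 0 --force 60

```text
t: 3.85
eef_pos: [0.473, -0.1348, 0.0636]
tool_rot: [0.001, 0.271, 0.963, -0.0]
contact_force: [-2.4, -1.5, 6.7]
gripper_width: 0.516
grasp_force: 61.2
```

Emit:
send_rows --deltas "0 0 0 0; 0 0 0 0; 0 0 0 0; 0 0 0 0; 0 0 0 0"

```text
t: 4.35
eef_pos: [0.473, -0.1347, 0.0636]
tool_rot: [0.001, 0.271, 0.963, -0.0]
contact_force: [-2.2, -1.9, 6.3]
gripper_width: 0.517
grasp_force: 61.2
```

Run:
```python
from h import *
p=bot.read_camera("side");s=bot.read_camera("scene")
a=p["img"][90:215,310:470];b=s["img"][170:300,170:340]
cv2.imwrite("pics/g1.png",np.vstack([cv2.resize(a,(400,312),interpolation=3),cv2.resize(b,(400,280),interpolation=3)])[:,:,::-1])
for n in ["bottle_l_mid"]:
  for q in (p,s):
    for r in bot.landmark_of(q,n)[:2]: print(n,round(r["confidence"],2),np.round(r["xyz"],3))
```

```text
bottle_l_mid 0.7 [ 0.473 -0.136  0.061]
bottle_l_mid 0.66 [ 0.473 -0.132  0.059]
```

View pics/g1.png

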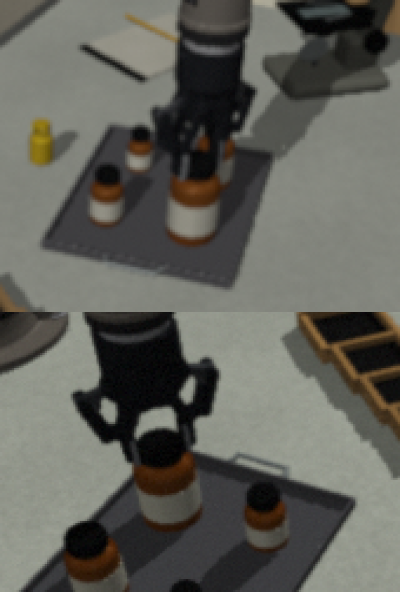

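Run:
```python
from h import *
s=bot.read_camera("scene");im=s["img"][:,:,::-1].copy()
b=cv2.resize(im[170:300,170:340],(800,612),interpolation=3)
k=800/170
def dot(X,c): u=(px(s,X)-[170,170])*k; cv2.circle(b,tuple(int(v) for v in u),3,c,-1)
o=bot.get_obs();A=axes(o)
for w in (-.031,-.023,.023,.031):
  for z in (.003,.055,.065,.097,.115): dot([*(np.array(B["l"])+w*A[:2,1]),z],(0,255,0) if abs(w)>.03 else (0,255,255))
dot(o["eef_pos"],(0,0,255))
cv2.imwrite("pics/g2.png",b[:600])
# body profile from depth: bottle s seen free
p=world(s);m=bot.masks_of(s,"bottle_m_mid")[0]["mask"];P=p[m]
ok=s["depth"][m]>0;P=P[ok];r=np.hypot(*(P[:,:2]-B["m"]).T)
for z in range(0,100,6):
    i=(P[:,2]*1e3>z)&(P[:,2]*1e3<=z+6)
    if i.any(): print(z,i.sum(),np.percentile(r[i],[30,60,85]).round(4))
```

```text
0 70 [0.0232 0.0321 0.0683]
6 32 [0.0207 0.0223 0.0244]
12 34 [0.0208 0.0227 0.0241]
18 44 [0.0213 0.0225 0.0241]
24 37 [0.0205 0.0229 0.0245]
30 42 [0.0212 0.0228 0.0252]
36 38 [0.0208 0.0234 0.0249]
42 45 [0.021  0.023  0.0246]
48 49 [0.0206 0.023  0.0252]
54 42 [0.0201 0.0219 0.0247]
60 49 [0.0205 0.0227 0.0246]
66 95 [0.0185 0.0206 0.0229]
72 63 [0.0141 0.017  0.0196]
78 22 [0.0143 0.0156 0.0176]
84 31 [0.0146 0.0173 0.0188]
90 149 [0.0113 0.0152 0.0185]
96 62 [0.0104 0.0134 0.0171]
```

View pics/g2.png

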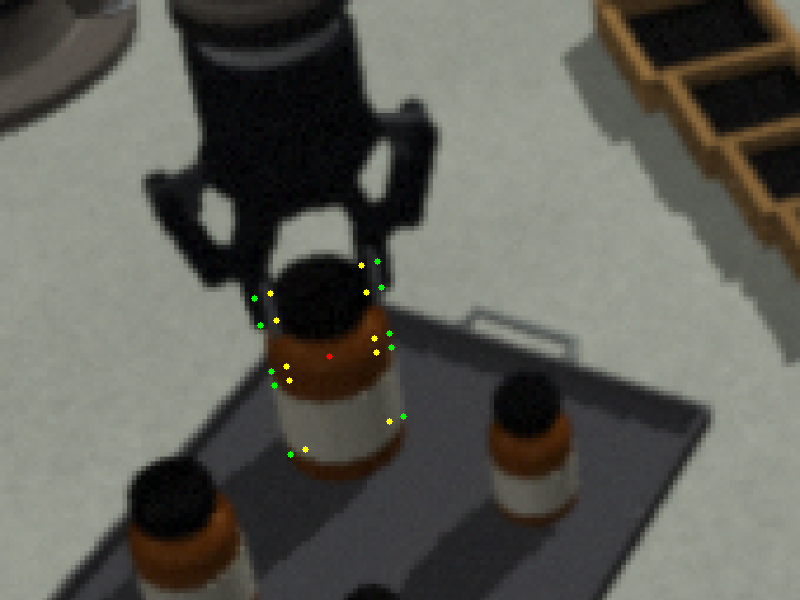

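Run:
```python
from h import *
o=bot.get_obs();A=axes(o)
for c in("scene","side"):
    s=bot.read_camera(c);P=world(s).reshape(-1,3)[s["depth"].ravel()>0]
    q=(P-o["eef_pos"])@A
    i=(abs(q[:,0])<.015)&(abs(q[:,1])>.021)&(abs(q[:,1])<.06)&(P[:,2]>.02)&(P[:,2]<.3)
    q=q[i]
    for z in np.arange(-.12,.05,.01):
        for sg in(-1,1):
            j=(q[:,2]>z)&(q[:,2]<=z+.01)&(q[:,1]*sg>0)
            if j.any(): print(c,round(z,2),sg,j.sum(),(np.abs(q[j,1]).min()*1e3).round(),(np.abs(q[j,1]).max()*1e3).round())
```

```text
scene -0.12 -1 24 23.0 60.0
scene -0.12 1 19 27.0 59.0
scene -0.11 -1 40 24.0 60.0
scene -0.11 1 29 27.0 60.0
scene -0.1 -1 49 22.0 56.0
scene -0.1 1 38 26.0 59.0
scene -0.09 -1 75 21.0 54.0
scene -0.09 1 64 23.0 56.0
scene -0.08 -1 18 22.0 47.0
scene -0.08 1 27 23.0 50.0
scene -0.07 -1 22 21.0 35.0
scene -0.07 1 22 23.0 36.0
scene -0.06 -1 25 22.0 35.0
scene -0.06 1 27 21.0 36.0
scene -0.05 -1 20 23.0 35.0
scene -0.05 1 21 21.0 36.0
scene -0.04 -1 2 22.0 28.0
scene -0.04 1 4 21.0 29.0
scene -0.03 -1 26 21.0 30.0
scene -0.03 1 18 21.0 31.0
scene -0.02 -1 12 26.0 30.0
scene -0.01 -1 9 28.0 31.0
scene -0.01 1 2 29.0 31.0
scene -0.0 -1 8 28.0 31.0
scene 0.01 -1 7 28.0 32.0
scene 0.01 1 5 28.0 31.0
scene 0.02 -1 9 27.0 31.0
scene 0.03 -1 9 27.0 32.0
scene 0.03 1 4 28.0 30.0
scene 0.04 -1 3 28.0 31.0
side -0.12 -1 18 49.0 60.0
side -0.12 1 24 24.0 60.0
side -0.11 -1 17 48.0 58.0
side -0.11 1 44 22.0 60.0
side -0.1 -1 20 29.0 58.0
side -0.1 1 38 21.0 58.0
side -0.09 -1 30 21.0 55.0
side -0.09 1 42 22.0 54.0
side -0.08 -1 25 21.0 50.0
side -0.08 1 12 21.0 37.0
side -0.07 -1 21 22.0 35.0
side -0.07 1 19 21.0 36.0
side -0.06 -1 16 21.0 35.0
side -0.06 1 21 22.0 36.0
side -0.05 -1 6 27.0 36.0
side -0.05 1 18 22.0 35.0
side -0.04 -1 1 29.0 29.0
side -0.04 1 4 25.0 28.0
side -0.03 -1 2 24.0 27.0
side -0.03 1 24 21.0 32.0
side -0.02 1 13 24.0 30.0
side -0.01 1 21 23.0 31.0
side -0.0 1 14 27.0 30.0
side 0.01 1 13 26.0 31.0
side 0.02 1 14 25.0 29.0
side 0.03 1 18 24.0 31.0
side 0.04 1 4 25.0 29.0
```

The depth shows the fingertips about 38 mm behind the reported TCP, not 8 mm ahead of it. The jaws are therefore only on the cap's edge. I will allow for this offset, open, go 44 mm lower and regrip on the body.

Emit:
send_rows --deltas "0 0 0 0; 0 0 0 0; 0 0 0 0; 0 0 0 0; 0 0 0 0" --claw 1

```text
t: 5.25
eef_pos: [0.472, -0.1338, 0.062]
tool_rot: [-0.0, 0.27, 0.963, 0.0]
contact_force: [1.2, 0.1, 0.4]
gripper_width: 0.998
grasp_force: 0.0
```

Emit:
send_rows --deltas "0 0.001 0.01 0; 0 0.001 0.02 0; 0 0.001 0.03 0; 0 0.001 0.04 0; 0 0.001 0.044 0"

```text
t: 5.75
eef_pos: [0.4716, -0.1327, 0.0165]
tool_rot: [-0.001, 0.27, 0.963, 0.0]
contact_force: [-0.6, -0.7, -0.3]
gripper_width: 0.996
grasp_force: 0.0
```

Emit:
send_rows --deltas "0 0 0 0; 0 0 0 0; 0 0 0 0; 0 0 0 0; 0 0 0 0" --claw 0

```text
t: 6.25
eef_pos: [0.4729, -0.1331, 0.0184]
tool_rot: [0.0, 0.27, 0.963, -0.0]
contact_force: [0.1, -0.1, 1.7]
gripper_width: 0.71
grasp_force: 65.1
```

Run:
```python
from h import *
to([*B["l"],.062])
o=bot.get_obs();A=axes(o);print(o["gripper_width"],o["grasp_force"],o["contact_force"])
s=bot.read_camera("scene")
print([(round(r["confidence"],2),np.round(r["xyz"],3)) for r in bot.landmark_of(s,"bottle_l_mid")])
cv2.imwrite("pics/g3.png",cv2.resize(s["img"][170:300,170:340,::-1],(510,390),interpolation=3))
```

```text
at [ 0.4729 -0.1331  0.0184] tooly ang 58.63 tilt -1.0 delta [ 0.0003 -0.0001 -0.0436]
0.7104834088824681 65.1101016998291 [ 0.13827971 -0.05512497  1.68618353]
[(0.56, array([ 0.473, -0.136,  0.058]))]
```

View pics/g3.png

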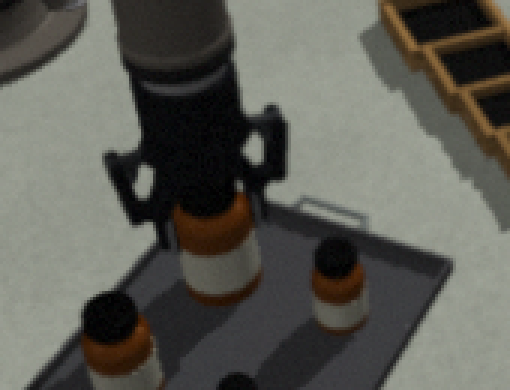

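Width 0.71 matches the 62 mm body. I lift and carry it to bay L.

Emit:
send_rows --deltas "0 0 -0.008 0; 0 0 -0.022 0; 0 0 -0.04 0; 0 0 -0.06 0; 0 0 -0.07 0"

```text
t: 6.85
eef_pos: [0.4734, -0.133, 0.0904]
tool_rot: [0.001, 0.27, 0.963, 0.0]
contact_force: [0.4, 0.4, -2.9]
gripper_width: 0.71
grasp_force: 65.4
```

Emit:
send_rows --deltas "0.01 0.013 0 0; 0.026 0.034 0 0; 0.044 0.058 0 0; 0.062 0.082 0 0; 0.08 0.106 0 0"

```text
t: 7.35
eef_pos: [0.459, 0.0002, 0.0885]
tool_rot: [0.0, 0.27, 0.963, -0.0]
contact_force: [-0.4, 0.1, -2.5]
gripper_width: 0.709
grasp_force: 65.5
```

Emit:
send_rows --deltas "0.018 0.024 0 0; 0.036 0.048 0 0; 0.054 0.072 0 0; 0.072 0.096 0 0; 0.09 0.119 0 0"

```text
t: 7.85
eef_pos: [0.4442, 0.1488, 0.0885]
tool_rot: [0.0, 0.27, 0.963, 0.0]
contact_force: [0.6, 0.1, -2.0]
gripper_width: 0.707
grasp_force: 65.5
```

Emit:
send_rows --deltas "0.018 0.024 0 0; 0.034 0.046 0 0; 0.048 0.064 0 0; 0.058 0.077 0 0; 0.064 0.085 0 0"

```text
t: 8.35
eef_pos: [0.4336, 0.2551, 0.0885]
tool_rot: [-0.0, 0.269, 0.963, 0.0]
contact_force: [-0.9, -1.3, -3.2]
gripper_width: 0.712
grasp_force: 65.5
```

Run:
```python
from h import *
to([*BAY["l"],.0294])
s=bot.read_camera("wrist")
print([(n,round(r["confidence"],2),np.round(r["xyz"],3)) for n in["bottle_l_mid"]+N[4:8] for r in bot.landmark_of(s,n)])
o=bot.get_obs();print(o["gripper_width"],o["grasp_force"],o["contact_force"]);save(s,"w2")
s=bot.read_camera("scene")
print([(round(r["confidence"],2),np.round(r["xyz"],3)) for r in bot.landmark_of(s,"bottle_l_mid")])
```

```text
at [0.4336 0.2551 0.0885] tooly ang 58.74 tilt -1.0 delta [-0.0016 -0.0007  0.0591]
[]
0.7112973474469051 65.51180362701416 [ 0.04235459 -0.99288237 -2.80643108]
[(0.95, array([0.434, 0.253, 0.126]))]
```

View pics/w2.png

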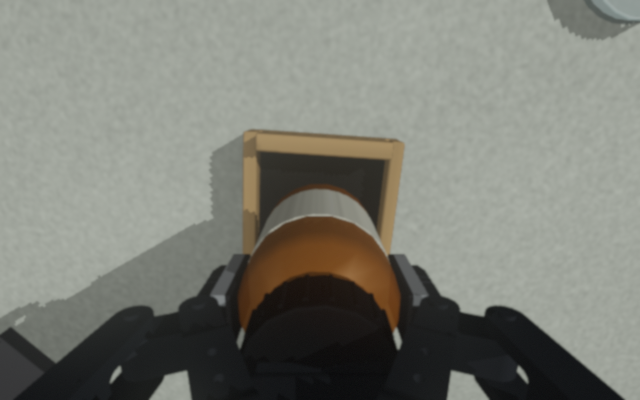

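The bottle is centred over bay L (the bay opening spans x 248–400 in the picture). I set it down slowly.

Emit:
send_rows --deltas "-0.001 -0.001 0.014 0; -0.001 -0.001 0.03 0; -0.001 -0.001 0.044 0; -0.001 -0.001 0.052 0; -0.001 -0.001 0.056 0"

```text
t: 9.25
eef_pos: [0.4338, 0.2517, 0.0308]
tool_rot: [-0.001, 0.27, 0.963, -0.001]
contact_force: [0.6, -0.4, -2.0]
gripper_width: 0.705
grasp_force: 65.5
```

Emit:
send_rows --deltas "0 0 0.001 0; 0 0 0.002 0; 0 0 0.003 0; 0 0 0.003 0; 0 0 0.003 0"

```text
t: 9.75
eef_pos: [0.4348, 0.2524, 0.0295]
tool_rot: [0.0, 0.27, 0.963, 0.0]
contact_force: [-0.0, 0.2, -1.5]
gripper_width: 0.708
grasp_force: 65.5
```

Emit:
send_rows --deltas "0 0 0.001 0; 0 0 0.001 0; 0 0 0.001 0"

```text
t: 10.05
eef_pos: [0.4349, 0.2523, 0.0294]
tool_rot: [0.001, 0.27, 0.963, 0.0]
contact_force: [-2.0, -2.0, 11.1]
gripper_width: 0.712
grasp_force: 67.0
```

Emit:
send_rows --deltas "0 0 0 0; 0 0 0 0; 0 0 0 0; 0 0 0 0; 0 0 0 0" --claw 1

```text
t: 10.55
eef_pos: [0.4344, 0.2521, 0.028]
tool_rot: [-0.0, 0.27, 0.963, -0.0]
contact_force: [0.3, 0.7, -0.5]
gripper_width: 0.998
grasp_force: 0.0
```

Emit:
send_rows --deltas "0 0 -0.03 0; 0 0 -0.06 0; 0 0 -0.09 0; 0 0 -0.12 0; 0 0 -0.13 0"

```text
t: 11.05
eef_pos: [0.4357, 0.2533, 0.1609]
tool_rot: [0.002, 0.27, 0.963, 0.002]
contact_force: [1.2, 0.3, -0.9]
gripper_width: 0.999
grasp_force: 0.0
```

Run:
```python
from h import *
for c in("scene","side"):
    s=bot.read_camera(c)
    print([(n,round(r["confidence"],2),np.round(r["xyz"],3)) for n in N[:4] for r in bot.landmark_of(s,n)[:2]])
print(BAY["l"])
to([*B["m"],.16])
```

```text
[('bottle_xs_mid', 0.98, array([ 0.591, -0.241,  0.034])), ('bottle_xs_mid', 0.8, array([ 0.722, -0.197,  0.028])), ('bottle_s_mid', 0.66, array([ 0.579, -0.109,  0.041])), ('bottle_m_mid', 0.74, array([ 0.491, -0.257,  0.048])), ('bottle_l_mid', 0.96, array([0.437, 0.254, 0.07 ])), ('bottle_l_mid', 0.61, array([ 0.49 , -0.259,  0.047]))]
[('bottle_xs_mid', 0.45, array([ 0.592, -0.248,  0.03 ])), ('bottle_m_mid', 0.78, array([ 0.492, -0.256,  0.048])), ('bottle_m_mid', 0.19, array([0.79 , 0.026, 0.   ])), ('bottle_l_mid', 0.89, array([0.434, 0.253, 0.068])), ('bottle_l_mid', 0.48, array([0.567, 0.171, 0.014]))]
[0.43453553 0.25365533]
at [0.434  0.2519 0.1573] tooly ang 58.65 tilt -1.0 delta [-0.3173 -0.4026 -0.0025]
```

L stands in its bay. Next is M, at about (0.4935, -0.2565).

Emit:
send_rows --deltas "-0.028 -0.036 0 0; -0.056 -0.072 0 0; -0.084 -0.108 0 0; -0.112 -0.144 0 0; -0.14 -0.18 0 0"

```text
t: 12.05
eef_pos: [0.4601, 0.0238, 0.158]
tool_rot: [-0.0, 0.27, 0.963, -0.0]
contact_force: [0.9, -0.2, -1.5]
gripper_width: 0.997
grasp_force: 0.0
```

Emit:
send_rows --deltas "-0.028 -0.036 0 0; -0.056 -0.072 0 0; -0.084 -0.108 0 0; -0.112 -0.144 0 0; -0.14 -0.18 0 0"

```text
t: 12.55
eef_pos: [0.486, -0.2029, 0.1579]
tool_rot: [-0.0, 0.27, 0.963, -0.0]
contact_force: [0.7, -0.8, 0.7]
gripper_width: 1.0
grasp_force: 0.0
```

Emit:
send_rows --deltas "-0.018 -0.022 0 0; -0.036 -0.043 0 0; -0.036 -0.043 0.02 0; -0.036 -0.043 0.05 0; -0.036 -0.043 0.07 0"

```text
t: 13.05
eef_pos: [0.4936, -0.2564, 0.0861]
tool_rot: [-0.001, 0.271, 0.963, 0.0]
contact_force: [-0.4, 0.1, -0.9]
gripper_width: 0.998
grasp_force: 0.0
```

Run:
```python
from h import *
to([.4935,-.2565,0])
s=bot.read_camera("wrist");save(s,"w3")
print([(n,round(r["confidence"],2),np.round(r["xyz"],3),px(s,r["xyz"]).round()) for n in N[:4] for r in bot.landmark_of(s,n)[:2]])
```

```text
at [ 0.4936 -0.2564  0.0861] tooly ang 58.61 tilt -1.0 delta [-0.0001 -0.0001  0.0861]
[('bottle_xs_mid', 0.82, array([ 0.591, -0.247,  0.033]), array([394., 309.])), ('bottle_xs_mid', 0.75, array([ 0.724, -0.199,  0.03 ]), array([513., 394.])), ('bottle_s_mid', 0.93, array([ 0.58 , -0.108,  0.041]), array([566., 211.])), ('bottle_m_mid', 0.82, array([ 0.49 , -0.255,  0.05 ]), array([316., 215.]))]
```

View pics/w3.png

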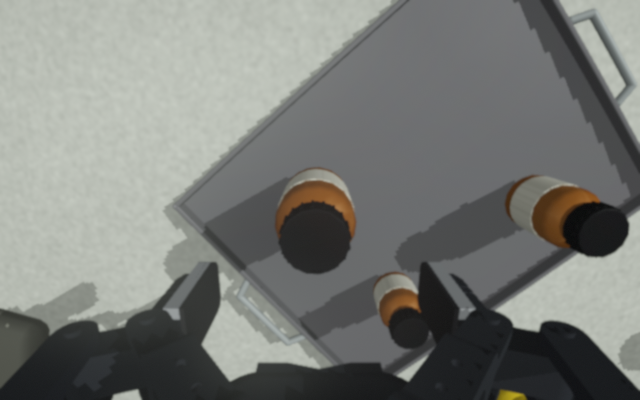

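M is centred between the jaws with its cap at (314,237), and xs is clear of the fingers. I descend, grip and lift.

Emit:
send_rows --deltas "0.001 0 0.025 0; 0.001 0 0.05 0; 0.001 0 0.07 0; 0.001 0 0.082 0; 0.001 0 0.086 0"

```text
t: 13.8
eef_pos: [0.4938, -0.256, 0.002]
tool_rot: [0.0, 0.27, 0.963, -0.0]
contact_force: [0.6, -0.9, -0.1]
gripper_width: 1.001
grasp_force: 0.0
```

Emit:
send_rows --deltas "0 0 0 0; 0 0 0 0; 0 0 0 0; 0 0 0 0; 0 0 0 0" --claw 0

```text
t: 14.3
eef_pos: [0.4946, -0.2566, 0.0036]
tool_rot: [0.001, 0.27, 0.963, -0.0]
contact_force: [-0.9, -0.4, 6.1]
gripper_width: 0.57
grasp_force: 61.9
```

Emit:
send_rows --deltas "0 0 0 0; 0 0 0 0; 0 0 0 0"

```text
t: 14.6
eef_pos: [0.4946, -0.2566, 0.0035]
tool_rot: [0.001, 0.27, 0.963, -0.0]
contact_force: [-0.3, -0.7, 5.8]
gripper_width: 0.567
grasp_force: 61.9
```

Run:
```python
from h import *
o=bot.get_obs();print(o["gripper_width"],o["grasp_force"],o["contact_force"])
to([*BAY["m"],.011])
```

```text
0.567493675029494 61.93400859832764 [-0.26748612 -0.71921659  5.78211632]
at [ 0.4946 -0.2566  0.0035] tooly ang 58.62 tilt -1.0 delta [ 0.2329  0.4044 -0.0081]
```

Emit:
send_rows --deltas "0 0 -0.008 0; 0 0 -0.022 0; 0 0 -0.04 0; 0 0 -0.06 0; 0 0 -0.07 0"

```text
t: 15.1
eef_pos: [0.4946, -0.2562, 0.0746]
tool_rot: [0.001, 0.27, 0.963, -0.0]
contact_force: [0.9, 0.2, -2.1]
gripper_width: 0.567
grasp_force: 62.2
```

Emit:
send_rows --deltas "0.009 0.016 0 0; 0.025 0.044 0 0; 0.043 0.075 0 0; 0.061 0.106 0 0; 0.079 0.137 0 0"

```text
t: 15.6
eef_pos: [0.4973, -0.0965, 0.0725]
tool_rot: [0.0, 0.27, 0.963, -0.0]
contact_force: [1.1, -1.1, -2.7]
gripper_width: 0.561
grasp_force: 62.3
```

Emit:
send_rows --deltas "0.018 0.031 0 0; 0.036 0.062 0 0; 0.054 0.093 0 0; 0.072 0.124 0 0; 0.09 0.155 0 0"

```text
t: 16.1
eef_pos: [0.5011, 0.0827, 0.0726]
tool_rot: [0.0, 0.27, 0.963, -0.0]
contact_force: [0.3, -0.2, -2.5]
gripper_width: 0.568
grasp_force: 62.3
```

Emit:
send_rows --deltas "0.018 0.031 0 0; 0.035 0.061 0 0; 0.048 0.085 0 0; 0.057 0.102 0 0; 0.063 0.112 0 0"

```text
t: 16.6
eef_pos: [0.5055, 0.212, 0.0725]
tool_rot: [0.0, 0.269, 0.963, 0.001]
contact_force: [-0.6, -0.5, -2.7]
gripper_width: 0.566
grasp_force: 62.3
```

Run:
```python
from h import *
to([*BAY["m"],.011])
o=bot.get_obs();print(o["gripper_width"],o["grasp_force"],o["contact_force"])
for c in("scene","side"):
    s=bot.read_camera(c)
    print([(n,round(r["confidence"],2),np.round(r["xyz"],3)) for n in N[2:4] for r in bot.landmark_of(s,n)[:2]])
```

```text
at [0.5055 0.212  0.0725] tooly ang 58.76 tilt -1.0 delta [-0.0017 -0.0015  0.0615]
0.5661794010771504 62.32643008232117 [-0.62666451 -0.52065798 -2.65418529]
[('bottle_m_mid', 0.81, array([0.507, 0.211, 0.116])), ('bottle_l_mid', 0.59, array([0.435, 0.252, 0.067])), ('bottle_l_mid', 0.33, array([ 0.592, -0.24 ,  0.03 ]))]
[('bottle_m_mid', 0.69, array([0.508, 0.212, 0.117])), ('bottle_l_mid', 0.81, array([0.434, 0.256, 0.067]))]
```

Emit:
send_rows --deltas "-0.001 -0.001 0.014 0; -0.001 -0.001 0.03 0; -0.001 -0.001 0.044 0; -0.001 -0.001 0.052 0; -0.001 -0.001 0.055 0"

```text
t: 17.4
eef_pos: [0.5051, 0.208, 0.0154]
tool_rot: [-0.001, 0.27, 0.963, -0.001]
contact_force: [-0.2, 1.2, -2.7]
gripper_width: 0.57
grasp_force: 62.3
```

Emit:
send_rows --deltas "0 0 0.001 0; 0 0 0.002 0; 0 0 0.003 0; 0 0 0.003 0; 0 0 0.003 0"

```text
t: 17.9
eef_pos: [0.5065, 0.2088, 0.0146]
tool_rot: [0.0, 0.27, 0.963, 0.0]
contact_force: [0.7, -0.3, -0.9]
gripper_width: 0.568
grasp_force: 62.3
```

Emit:
send_rows --deltas "0 0 0.001 0; 0 0 0.001 0; 0 0 0.001 0"

```text
t: 18.2
eef_pos: [0.5066, 0.2088, 0.0145]
tool_rot: [0.001, 0.27, 0.963, 0.0]
contact_force: [-3.7, -0.9, 11.4]
gripper_width: 0.569
grasp_force: 63.8
```

Emit:
send_rows --deltas "0 0 0 0; 0 0 0 0; 0 0 0 0; 0 0 0 0; 0 0 0 0" --claw 1

```text
t: 18.7
eef_pos: [0.5061, 0.2084, 0.013]
tool_rot: [-0.0, 0.27, 0.963, -0.0]
contact_force: [0.0, 0.9, 0.2]
gripper_width: 1.002
grasp_force: 0.0
```

Emit:
send_rows --deltas "0 0 -0.03 0; 0 0 -0.06 0; 0 0 -0.09 0; 0 0 -0.12 0; 0 0 -0.13 0"

```text
t: 19.2
eef_pos: [0.5077, 0.2094, 0.1461]
tool_rot: [0.002, 0.27, 0.963, 0.001]
contact_force: [0.0, 0.6, -0.8]
gripper_width: 1.005
grasp_force: 0.0
```

Emit:
send_rows --deltas "-0.028 -0.0285 0 0; -0.056 -0.057 0 0; -0.084 -0.0855 0 0; -0.112 -0.114 0 0; -0.14 -0.1425 0 0"

```text
t: 19.7
eef_pos: [0.5512, 0.0121, 0.1424]
tool_rot: [-0.0, 0.27, 0.963, -0.0]
contact_force: [1.2, 1.1, -0.3]
gripper_width: 1.001
grasp_force: 0.0
```

Emit:
send_rows --deltas "-0.028 -0.0285 0 0; -0.056 -0.057 0 0; -0.08 -0.0815 0 0; -0.089 -0.091 0.01 0; -0.089 -0.091 0.04 0"

```text
t: 20.2
eef_pos: [0.5822, -0.1131, 0.1039]
tool_rot: [0.002, 0.272, 0.962, -0.0]
contact_force: [1.0, 1.2, 0.5]
gripper_width: 1.002
grasp_force: 0.0
```

Run:
```python
from h import *
for c in("wrist","scene","side"):
    s=bot.read_camera(c)
    print([(n,round(r["confidence"],2),np.round(r["xyz"],3)) for n in N[:4] for r in bot.landmark_of(s,n)[:2]])
to([.5795,-.1105,-.016])
```

```text
[('bottle_xs_mid', 0.63, array([ 0.723, -0.201,  0.031])), ('bottle_s_mid', 0.69, array([ 0.577, -0.112,  0.039]))]
[('bottle_xs_mid', 0.78, array([ 0.593, -0.238,  0.033])), ('bottle_xs_mid', 0.78, array([ 0.724, -0.199,  0.029])), ('bottle_m_mid', 0.95, array([0.504, 0.208, 0.058])), ('bottle_m_mid', 0.7, array([0.435, 0.255, 0.07 ])), ('bottle_l_mid', 0.93, array([0.436, 0.249, 0.069]))]
[('bottle_xs_mid', 0.65, array([ 0.593, -0.244,  0.032])), ('bottle_xs_mid', 0.62, array([ 0.722, -0.202,  0.031])), ('bottle_s_mid', 0.87, array([ 0.582, -0.112,  0.043])), ('bottle_m_mid', 0.91, array([0.505, 0.21 , 0.062])), ('bottle_m_mid', 0.34, array([0.434, 0.254, 0.016])), ('bottle_l_mid', 0.66, array([0.434, 0.253, 0.068]))]
at [ 0.5802 -0.1102  0.1033] tooly ang 58.64 tilt -1.0 delta [ 0.0005 -0.0007  0.1193]
```

Emit:
send_rows --deltas "0 -0.001 0.03 0; 0 -0.001 0.06 0; 0 -0.001 0.09 0; 0 -0.001 0.11 0; 0 -0.001 0.117 0"

```text
t: 21.45
eef_pos: [0.578, -0.1109, -0.016]
tool_rot: [-0.002, 0.27, 0.963, -0.0]
contact_force: [-0.2, -0.0, -0.0]
gripper_width: 0.999
grasp_force: 0.0
```

Emit:
send_rows --deltas "0 0 0 0; 0 0 0 0; 0 0 0 0; 0 0 0 0; 0 0 0 0" --claw 0

```text
t: 21.95
eef_pos: [0.581, -0.1112, -0.0123]
tool_rot: [0.001, 0.27, 0.963, 0.0]
contact_force: [-0.7, -0.1, 6.5]
gripper_width: 0.475
grasp_force: 60.4
```

Emit:
send_rows --deltas "0 0 0 0; 0 0 0 0; 0 0 0 0"

```text
t: 22.25
eef_pos: [0.581, -0.1112, -0.0123]
tool_rot: [0.001, 0.27, 0.963, 0.0]
contact_force: [-0.6, 0.1, 7.3]
gripper_width: 0.473
grasp_force: 60.4
```

Run:
```python
from h import *
o=bot.get_obs();print(o["gripper_width"],o["grasp_force"],o["contact_force"])
to([*BAY["s"],-.003])
```

```text
0.47281402087185476 60.43363094329834 [-0.64586924  0.1466502   7.28796143]
at [ 0.581  -0.1112 -0.0123] tooly ang 58.63 tilt -1.0 delta [ 0.157   0.2353 -0.0095]
```

Width 0.473 is about 40 mm, which matches the 42 mm body. I lift and carry it to bay S.

Emit:
send_rows --deltas "0 0 -0.008 0; 0 0 -0.022 0; 0 0 -0.04 0; 0 0 -0.06 0; 0 0 -0.07 0"

```text
t: 22.75
eef_pos: [0.5807, -0.1111, 0.0587]
tool_rot: [0.001, 0.27, 0.963, 0.0]
contact_force: [-0.1, -0.2, -1.4]
gripper_width: 0.477
grasp_force: 60.6
```

Emit:
send_rows --deltas "0.012 0.018 0 0; 0.03 0.045 0 0; 0.05 0.075 0 0; 0.07 0.105 0 0; 0.09 0.135 0 0"

```text
t: 23.25
eef_pos: [0.5728, 0.0523, 0.0565]
tool_rot: [0.0, 0.27, 0.963, -0.0]
contact_force: [1.2, -0.0, -1.4]
gripper_width: 0.48
grasp_force: 60.6
```

Emit:
send_rows --deltas "0.02 0.03 0 0; 0.038 0.056 0 0; 0.052 0.078 0 0; 0.061 0.092 0 0; 0.067 0.1 0 0"

```text
t: 23.75
eef_pos: [0.5677, 0.1728, 0.0564]
tool_rot: [0.0, 0.27, 0.963, 0.0]
contact_force: [-0.1, 0.2, -0.5]
gripper_width: 0.476
grasp_force: 60.7
```

Run:
```python
from h import *
to([*BAY["s"],-.0013])
o=bot.get_obs();print(o["gripper_width"],o["grasp_force"],o["contact_force"])
for c in("scene","side"):
    s=bot.read_camera(c)
    print([(n,round(r["confidence"],2),np.round(r["xyz"],3)) for n in N[1:4] for r in bot.landmark_of(s,n)[:2]])
```

```text
at [0.5677 0.1728 0.0564] tooly ang 58.72 tilt -1.0 delta [-0.0022 -0.0004  0.0577]
0.4764102170115358 60.660306215286255 [-0.13833102  0.16120434 -0.5462042 ]
[('bottle_s_mid', 0.87, array([0.568, 0.172, 0.11 ])), ('bottle_s_mid', 0.18, array([ 0.789,  0.026, -0.   ])), ('bottle_m_mid', 0.48, array([0.509, 0.208, 0.056])), ('bottle_l_mid', 0.72, array([0.435, 0.255, 0.069]))]
[('bottle_m_mid', 0.72, array([0.434, 0.251, 0.012])), ('bottle_m_mid', 0.59, array([0.506, 0.21 , 0.06 ])), ('bottle_l_mid', 0.56, array([0.437, 0.253, 0.065]))]
```

Emit:
send_rows --deltas "-0.002 0 0.014 0; -0.002 0 0.03 0; -0.002 0 0.044 0; -0.002 0 0.052 0; -0.002 0 0.055 0"

```text
t: 24.65
eef_pos: [0.5685, 0.17, -0.0007]
tool_rot: [-0.001, 0.27, 0.963, -0.001]
contact_force: [-0.4, 0.7, -0.5]
gripper_width: 0.481
grasp_force: 60.6
```

Emit:
send_rows --deltas "0 0 0.001 0; 0 0 0.002 0; 0 0 0.003 0; 0 0 0.003 0; 0 0 0.003 0"

```text
t: 25.15
eef_pos: [0.57, 0.1706, -0.0012]
tool_rot: [0.0, 0.27, 0.963, 0.0]
contact_force: [-0.3, -0.3, 2.7]
gripper_width: 0.475
grasp_force: 60.8
```

Emit:
send_rows --deltas "0 0 0.001 0; 0 0 0.001 0; 0 0 0.001 0"

```text
t: 25.45
eef_pos: [0.5701, 0.1706, -0.0013]
tool_rot: [0.001, 0.27, 0.963, 0.0]
contact_force: [-4.4, -0.5, 13.0]
gripper_width: 0.477
grasp_force: 62.1
```

Emit:
send_rows --deltas "0 0 0 0; 0 0 0 0; 0 0 0 0; 0 0 0 0; 0 0 0 0" --claw 1

```text
t: 25.95
eef_pos: [0.5695, 0.1703, -0.0031]
tool_rot: [-0.0, 0.27, 0.963, -0.0]
contact_force: [-0.5, 0.0, 0.3]
gripper_width: 1.0
grasp_force: 0.0
```

Emit:
send_rows --deltas "0 0 -0.03 0; 0 0 -0.06 0; 0 0 -0.09 0; 0 0 -0.12 0; 0 0 -0.13 0"

```text
t: 26.45
eef_pos: [0.5713, 0.1711, 0.1303]
tool_rot: [0.002, 0.27, 0.963, 0.001]
contact_force: [0.8, 0.3, -0.0]
gripper_width: 1.0
grasp_force: 0.0
```

Emit:
send_rows --deltas "-0.027 -0.039 0 0; -0.054 -0.078 0 0; -0.081 -0.117 0 0; -0.108 -0.156 0 0; -0.135 -0.195 0 0"

```text
t: 26.95
eef_pos: [0.5827, -0.0684, 0.1263]
tool_rot: [-0.0, 0.27, 0.963, -0.0]
contact_force: [0.8, -0.1, 1.4]
gripper_width: 0.998
grasp_force: 0.0
```

Emit:
send_rows --deltas "-0.027 -0.039 0 0; -0.054 -0.078 0 0; -0.081 -0.117 0 0; -0.1005 -0.146 0.01 0; -0.1005 -0.146 0.04 0"

```text
t: 27.45
eef_pos: [0.5938, -0.2524, 0.0881]
tool_rot: [0.003, 0.275, 0.961, -0.002]
contact_force: [-0.5, -0.2, -0.7]
gripper_width: 1.001
grasp_force: 0.0
```

Run:
```python
from h import *
for c in("wrist","scene","side"):
    s=bot.read_camera(c)
    print([(n,round(r["confidence"],2),np.round(r["xyz"],3),px(s,r["xyz"]).round()) for n in N[:4] for r in bot.landmark_of(s,n)[:2]])
    if c=="wrist": save(s,"w4")
to([.593,-.242,-.02])
```

```text
[('bottle_xs_mid', 0.73, array([ 0.593, -0.244,  0.033]), array([327., 203.]))]
[('bottle_xs_mid', 0.66, array([ 0.595, -0.238,  0.033]), array([252., 307.])), ('bottle_xs_mid', 0.64, array([ 0.723, -0.198,  0.029]), array([312., 322.])), ('bottle_s_mid', 0.65, array([0.568, 0.168, 0.053]), array([340., 196.])), ('bottle_m_mid', 0.95, array([0.504, 0.208, 0.058]), array([328., 180.])), ('bottle_l_mid', 0.82, array([0.435, 0.251, 0.072]), array([317., 163.])), ('bottle_l_mid', 0.23, array([0.433, 0.254, 0.015]), array([317., 177.]))]
[('bottle_xs_mid', 0.66, array([0.51 , 0.212, 0.012]), array([321., 247.])), ('bottle_xs_mid', 0.44, array([ 0.593, -0.244,  0.033]), array([365., 149.])), ('bottle_s_mid', 0.74, array([0.567, 0.173, 0.051]), array([309., 220.])), ('bottle_m_mid', 0.9, array([0.507, 0.211, 0.059]), array([322., 234.])), ('bottle_l_mid', 0.84, array([0.436, 0.253, 0.067]), array([340., 252.])), ('bottle_l_mid', 0.34, array([0.568, 0.172, 0.014]), array([310., 229.]))]
at [ 0.5933 -0.2434  0.0873] tooly ang 58.64 tilt -1.0 delta [0.001  0.0011 0.1073]
```

View pics/w4.png

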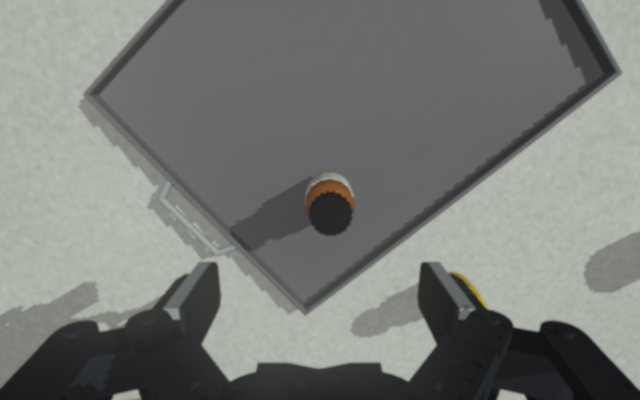

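The xs cap is at (330,213) between the fingers; the yellow look-alike is off at (465,285), outside the right finger. I descend and grip the brown one.

Emit:
send_rows --deltas "0.0005 0.0015 0.025 0; 0.0005 0.0015 0.05 0; 0.0005 0.0015 0.075 0; 0.0005 0.0015 0.095 0; 0.0005 0.0015 0.101 0"

```text
t: 28.7
eef_pos: [0.5918, -0.2414, -0.0162]
tool_rot: [-0.002, 0.27, 0.963, 0.0]
contact_force: [-1.4, 0.1, 0.1]
gripper_width: 0.997
grasp_force: 0.0
```

Emit:
send_rows --deltas "0 0 0 0; 0 0 0 0; 0 0 0 0; 0 0 0 0; 0 0 0 0" --claw 0 --force 40

```text
t: 29.2
eef_pos: [0.5946, -0.2423, -0.0124]
tool_rot: [0.001, 0.27, 0.963, -0.0]
contact_force: [-0.4, 0.3, 6.0]
gripper_width: 0.38
grasp_force: 39.7
```

Emit:
send_rows --deltas "0 0 0 0; 0 0 0 0; 0 0 0 0"

```text
t: 29.5
eef_pos: [0.5946, -0.2423, -0.0124]
tool_rot: [0.001, 0.27, 0.963, -0.0]
contact_force: [-0.9, 0.3, 6.2]
gripper_width: 0.38
grasp_force: 39.8
```

Run:
```python
from h import *
o=bot.get_obs();print(o["gripper_width"],o["grasp_force"],o["contact_force"])
to([*BAY["xs"],-.003])
```

```text
0.3802499535345186 39.7516804933548 [-0.85451119  0.29701131  6.21864911]
at [ 0.5946 -0.2423 -0.0124] tooly ang 58.63 tilt -1.0 delta [ 0.1708  0.3401 -0.0097]
```

Width 0.38 is about 32 mm, which matches the 34 mm body. I lift and carry it to bay XS.

Emit:
send_rows --deltas "0 0 -0.008 0; 0 0 -0.022 0; 0 0 -0.04 0; 0 0 -0.06 0; 0 0 -0.07 0"

```text
t: 30.0
eef_pos: [0.5947, -0.2422, 0.0589]
tool_rot: [0.002, 0.27, 0.963, -0.0]
contact_force: [0.2, 0.0, -0.4]
gripper_width: 0.384
grasp_force: 39.7
```

Emit:
send_rows --deltas "0.009 0.018 0 0; 0.024 0.048 0 0; 0.04 0.08 0 0; 0.056 0.112 0 0; 0.072 0.144 0 0"

```text
t: 30.5
eef_pos: [0.6069, -0.0802, 0.0565]
tool_rot: [0.0, 0.27, 0.963, -0.0]
contact_force: [0.5, 0.7, -1.4]
gripper_width: 0.384
grasp_force: 39.7
```

Emit:
send_rows --deltas "0.016 0.032 0 0; 0.032 0.064 0 0; 0.048 0.096 0 0; 0.062 0.124 0 0; 0.074 0.147 0 0"

```text
t: 31.0
eef_pos: [0.6202, 0.0851, 0.0566]
tool_rot: [0.0, 0.27, 0.963, 0.0]
contact_force: [-0.6, -0.9, -0.7]
gripper_width: 0.381
grasp_force: 39.8
```

Emit:
send_rows --deltas "0.01 0.02 0 0; 0.018 0.036 0 0; 0.023 0.046 0 0; 0.025 0.049 0 0; 0.025 0.049 0 0"

```text
t: 31.5
eef_pos: [0.6244, 0.1371, 0.0561]
tool_rot: [-0.0, 0.27, 0.963, -0.0]
contact_force: [-0.2, -0.6, -0.8]
gripper_width: 0.382
grasp_force: 39.8
```

Run:
```python
from h import *
to([*BAY["xs"],-.0013])
o=bot.get_obs();print(o["gripper_width"],o["grasp_force"],o["contact_force"])
for c in("scene","side"):
    s=bot.read_camera(c)
    print([(n,round(r["confidence"],2),np.round(r["xyz"],3)) for n in N[:5] for r in bot.landmark_of(s,n)[:2]])
```

```text
at [0.6244 0.1371 0.0561] tooly ang 58.63 tilt -1.0 delta [-0.0012  0.0007  0.0574]
0.38185126871388586 39.75640296936035 [-0.21938202 -0.59314208 -0.75164682]
[('bottle_xs_mid', 0.88, array([ 0.725, -0.2  ,  0.028])), ('bottle_xs_mid', 0.69, array([0.622, 0.139, 0.1  ])), ('bottle_s_mid', 0.71, array([0.568, 0.167, 0.052])), ('bottle_m_mid', 0.68, array([0.507, 0.211, 0.018])), ('bottle_m_mid', 0.24, array([0.434, 0.255, 0.015])), ('bottle_l_mid', 0.66, array([0.437, 0.252, 0.07 ])), ('bay_xs', 0.43, array([0.628, 0.138, 0.016]))]
[('bottle_xs_mid', 0.68, array([0.624, 0.135, 0.098])), ('bottle_xs_mid', 0.52, array([ 0.722, -0.197,  0.032])), ('bottle_s_mid', 0.82, array([0.569, 0.174, 0.052])), ('bottle_m_mid', 0.57, array([0.505, 0.211, 0.063])), ('bottle_l_mid', 0.61, array([0.436, 0.253, 0.07 ])), ('bay_xs', 0.43, array([0.628, 0.134, 0.011]))]
```

Emit:
send_rows --deltas "-0.002 0 0.014 0; -0.002 0 0.03 0; -0.002 0 0.044 0; -0.002 0 0.051 0; -0.002 0 0.054 0"

```text
t: 32.6
eef_pos: [0.6251, 0.1362, 0.0003]
tool_rot: [-0.001, 0.27, 0.963, -0.001]
contact_force: [0.0, -0.6, 0.0]
gripper_width: 0.38
grasp_force: 39.8
```

Emit:
send_rows --deltas "0 0 0.001 0; 0 0 0.002 0; 0 0 0.003 0; 0 0 0.003 0; 0 0 0.003 0"

```text
t: 33.1
eef_pos: [0.6264, 0.1364, -0.0006]
tool_rot: [0.0, 0.27, 0.963, 0.0]
contact_force: [0.2, 0.6, 0.2]
gripper_width: 0.381
grasp_force: 39.8
```

Emit:
send_rows --deltas "0 0 0.0005 0; 0 0 0.001 0; 0 0 0.0015 0; 0 0 0.0015 0"

```text
t: 33.5
eef_pos: [0.6264, 0.1364, -0.0014]
tool_rot: [0.0, 0.27, 0.963, -0.0]
contact_force: [-3.1, -0.8, 6.6]
gripper_width: 0.381
grasp_force: 40.3
```

Emit:
send_rows --deltas "0 0 0 0; 0 0 0 0; 0 0 0 0; 0 0 0 0; 0 0 0 0" --claw 1

```text
t: 34.0
eef_pos: [0.6262, 0.1363, -0.0025]
tool_rot: [-0.0, 0.27, 0.963, -0.0]
contact_force: [-0.4, -0.9, 0.1]
gripper_width: 1.002
grasp_force: 0.0
```

Emit:
send_rows --deltas "0 0 -0.03 0; 0 0 -0.06 0; 0 0 -0.09 0; 0 0 -0.12 0; 0 0 -0.14 0"

```text
t: 34.5
eef_pos: [0.627, 0.1368, 0.14]
tool_rot: [0.001, 0.27, 0.963, 0.001]
contact_force: [0.4, -0.5, 0.3]
gripper_width: 1.004
grasp_force: 0.0
```

Emit:
send_rows --deltas "-0.02 -0.03 0 0; -0.05 -0.06 0 0; -0.08 -0.09 0 0; -0.1 -0.12 0 0; -0.1 -0.13 0 0"

```text
t: 35.0
eef_pos: [0.6443, -0.0336, 0.1371]
tool_rot: [0.0, 0.274, 0.962, -0.002]
contact_force: [0.5, -0.7, -0.8]
gripper_width: 1.002
grasp_force: 0.0
```

Run:
```python
from h import *
ims=[]
for c,(r0,c0) in(("scene",(130,260)),("side",(170,240))):
    s=bot.read_camera(c);ims.append(cv2.resize(s["img"][r0:r0+110,c0:c0+140,::-1],(380,298),interpolation=3))
    print([(n,round(r["confidence"],2),np.round(r["xyz"],3)) for n in N[:4]+N[8:] for r in bot.landmark_of(s,n)[:2]])
cv2.imwrite("pics/end.png",np.hstack(ims));print(BAY)
```

```text
[('bottle_xs_mid', 0.78, array([ 0.721, -0.198,  0.031])), ('bottle_xs_mid', 0.49, array([0.626, 0.143, 0.043])), ('bottle_s_mid', 0.53, array([0.569, 0.169, 0.052])), ('bottle_m_mid', 0.43, array([0.503, 0.208, 0.058])), ('beaker', 0.96, array([ 0.789,  0.025, -0.002])), ('dish', 0.87, array([ 0.402,  0.532, -0.004]))]
[('bottle_xs_mid', 0.75, array([ 0.72 , -0.201,  0.03 ])), ('bottle_xs_mid', 0.52, array([0.624, 0.138, 0.038])), ('bottle_s_mid', 0.66, array([0.566, 0.17 , 0.053])), ('bottle_m_mid', 0.66, array([0.507, 0.208, 0.06 ])), ('bottle_l_mid', 0.97, array([0.434, 0.252, 0.068])), ('beaker', 0.81, array([ 0.791,  0.025, -0.003])), ('dish', 0.76, array([ 0.398,  0.536, -0.001])), ('dish', 0.17, array([0.623, 0.132, 0.011]))]
{'xs': array([0.62578052, 0.13703049]), 's': array([0.56943155, 0.17139316]), 'm': array([0.5062524 , 0.20992102]), 'l': array([0.43453553, 0.25365533])}
```

View pics/end.png

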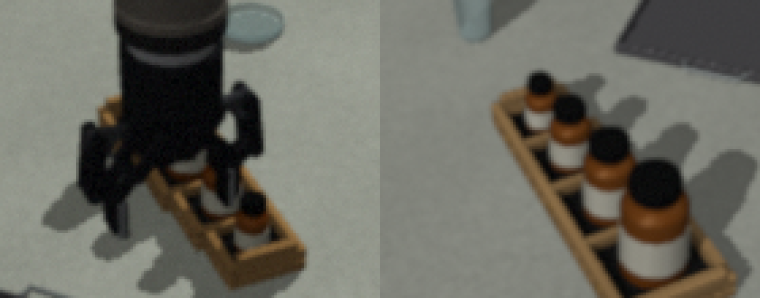

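All four bottles stand upright in graded order, and the gripper is clear of them.

```bash
python3 -c "
from station import bot
print(bot.hand_in())"
```

```text
the job is handed in; nothing more can be done
None
```

All four brown bottles are upright in their matching bays, smallest in the narrowest through to largest in the widest; the beaker, dish and yellow look-alike were left where they were. I handed the job in after about 35 s of arm time, and the hand-in call returned no verdict.

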